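# Load the long battery cell into the curing-lamp charger

### The job

Take the longer of the two battery cells out of the two-groove rack and load it into the charger: with the cell tipped, push its flat end in under the hood against the spring contact, then tip the end with the nub down in front of the end wall until the cell lies level, fully down in its bay, held by the spring, and let go. Leave the shorter cell lying in the rack.

Things in the scene. Friction and masses are not known exactly. Their poses are not given: they have to be found in the camera images.
- cell: Longer battery cell, grey with bare-metal ends: cylinder 26 mm across, 100 mm long, 110 g. Origin at its middle on the axis; x runs along it from the flat end (x -50 mm) to the end with the nub (x +50 mm); roll arbitrary. It starts level in either groove of the grey two-groove rack, axis 38 mm above the worktop, nub pointing away from the robot within about 20 degrees.
- nub (a point): End face of the small brass nub (11 mm across, 3 mm long, part of the 100 mm) of the longer cell: on its axis, 50 mm from its middle; axes as the cell's.
- short_cell: Shorter cell, to be left alone: same look and 26 mm diameter, 66 mm long, in the other groove, parallel, 90 mm away. Origin at its middle. The rack holds each cell on V supports 8 mm thick, 25 mm either side of its middle and 40 mm high: 42 mm along the middle are free for fingers, above a base 8 mm thick.
- charger: Charger, white hood and end wall on a black base, fixed, 164 x 64 mm. Origin on the worktop below a loaded cell's middle; x along the bay from the spring (near the robot) to the end wall (far), yaw within 12 degrees. A loaded cell's axis is 42 mm up, flat end at x -50, nub at +50 mm. V supports 44 mm wide and high at x -38..-28 and 28..40 mm; between them the sides are open for fingers over a 10 mm base.
- hood_lip (a point): Middle of the lower edge of the roof over the spring, at charger x -32, z 73 mm; axes as the charger's. The roof is 5 mm thick and runs from here back over the spring; side walls below it, 54 mm apart. It bars the cell from straight above: the flat end goes in under it, aimed at the disc, nub end raised 15 to 20 degrees to pass over the end wall.
- wall_top (a point): Middle of the inner top edge of the plain end wall, at charger x 51, z 46 mm; axes as the charger's. The wall is 8 mm thick and 48 mm wide; the nub of a loaded cell touches its inner face.
- contact (a joint): Sprung contact: brass disc 28 mm across on the bay's axis, 42 mm up, sliding along charger x. 0 = free, face at x -42 mm; grows (m) as pushed towards the robot, to 0.018. Spring force about 2 N at 0, 5 N at 0.008, 8 N at 0.018. Reads about 0.008 with the cell loaded; push to 0.013-0.016 to tip the nub end past the wall; the spring then moves the released cell up to the wall.
Mind the look-alikes: they are no part of the job. What is shaped like the cell but green is not meant.

How it is judged (in metres and radians):
On the way:
1. the flat end pushes the spring contact in by more than 5 mm while the cell is still tipped, nub end more than 6 degrees up (value of joint contact above 0.005 m and angle between cell's own x axis and vertical below 1.466 rad and z of cell in the frame of charger below 0.09 m), for 0.1 s.
At the end, for the whole second after the job is handed in: Long cell released, at rest in the bay: nub 38-55 mm from the charger's origin along its x, within 10 mm sideways, 35-48 mm up; middle 36-47 mm up; axis within 0.1 rad of the bay's; spring contact in by 4-14 mm; short cell within 30 mm of its start (x of nub in the frame of charger between 0.038 and 0.055 m and y of nub in the frame of charger between -0.01 and 0.01 m and z of nub in the frame of charger between 0.035 and 0.048 m and z of cell in the frame of charger between 0.036 and 0.047 m and angle between the x axis of cell and the x axis of charger, either way round below 0.1 rad and value of joint contact between 0.004 and 0.014 m and linear speed of cell below 0.02 m/s and distance of short_cell from where it was at the start of the episode below 0.03 m); the robot touches nothing.
It also fails if it takes over 45 s, if anything falls off the work surface, if the arm or the gripper's body presses on something with over 40 N, if the wrist force passes 120 N, or if a joint passes its speed limit or range.

### The arm

A 7-joint arm with a two-finger parallel gripper is mounted at the origin on a cart in front of the work surface, level with it; the furniture and walls round the work are solid. World frame = base frame: x ahead of the robot, y to its left, z up, the work surface at z = 0. Lengths are in mm, angles in rad, forces in N, time in s.
With the tool pointing down it reaches from about 400 to 875 mm from the base axis. Payload 4.4 kg.
Tool frame: the origin (TCP) lies on the centre line of the jaws, within the pads' length; the fingertips stand 11 mm ahead of it and the grasp point (between the pads) lies 8 mm behind it (ctrl.tips_ahead is the distance from the TCP to the fingertips, in mm); z points along the fingers, y is the line along which they close (so a half turn about z gives the same grasp; the last joint's range is limited). The gripper opens to 85 mm and grips with 20 to 120 N. Pads are 22 mm wide; open, the fingers measure 114 mm over their backs; the gripper's body (76 mm by 85 mm) begins 54 mm behind the grasp point. The pads swing forward as they close: fully open they stand 13 mm farther back than shut.
Start: joints at [-1.407, 0.628, 0.038, 1.517, -0.027, 0.996, -0.02], TCP at [148.034, 632.933, 242.313] pointing down, gripper open.
Joint ranges: [-3.06, 3.06], [-0.37, 2.12], [-1.25, 1.32], [0.18, 2.47], [-1.1, 4.24], [0.23, 1.98], [-2.94, 2.94]. Speed limits (rad/s): [2.57, 2.57, 3.14, 3.14, 3.14, 3.14, 3.14].

### API

Orientations are given as [roll, pitch, yaw] about the fixed x, y, z axes, in that order (R = Rz(yaw) Ry(pitch) Rx(roll)).
In Python, from cell import ctrl, eyes, job gives the robot as it stands. The module is installed in compiled form; this text tells all that it offers.
- The arm moves only by the tool carry_out, never from a script. Its argument "moves" is a list of rows, each an object of numbers: "tx", "ty", "tz": the shift along the tool's x, y, z as a fraction of full scale; "twist": the turn about the tool's z as a fraction of full scale; "fingers": the opening, from 0 (shut) to 1 (fully open). In form: [{"tx": .., "ty": .., "tz": .., "twist": .., "fingers": ..}, ...]. A call has 1 to 12 rows; each row shifts and turns the commanded pose from where the row before left it, along the tool's axes as they then stand; what a row does not reach is not made up. Full scale, the value 1, is 0.3 m for a shift and pi rad for a turn. A row lasts 1/8 s, in which the tool goes at most 62.5 mm and 10.7 degrees, less where a joint would pass 70% of its speed; a pose out of reach is approached as far as the arm can. A call with a number of a shift or a turn outside -1 to 1 is refused whole. A call with a gripper value outside its range is refused whole. The fingers move at their own pace and stop on an object; the grip force is fixed at half the most. Time passes only in rows, so rows that do not move let the fingers close. It gives the time, the measured TCP pose, the force, the opening and the grip force at its end, in the units of the state.
- ctrl.read_state(): the state, without advancing time (a new reading comes with each control period).
- eyes.get_image(name): name is "scene" or "top"; returns a dict with "color" (384x512x3 uint8, blue, green, red), "fovy" (degrees; the focal length in pixels is half the picture's height over the tangent of half this angle, whatever the lens; pixels are square), "cx", "cy" (the principal point, pixels), "k1" (the pictures are not rectified: a ray, as slopes to the right and down, at radius r is drawn at 1 + k1 r^2 times it, then the intrinsics apply), "world_from_camera" (4x4, takes a point from camera to world coordinates). Camera axes: x right, y up, looking along -z (the intrinsics and any distortion apply to the point x, -y, -z); pixel columns grow to the right and rows downward; lengths in mm; the calibration is good to about 2 mm. A picture is of the moment at which its call begins. There is no depth.
- job.finish_job(): hands the job in; it is judged then, once.
The state is a dict: "clock": time; "qpos": joint angles; "qd": joint speeds; "tau": joint torques, N m; "eef_pos": TCP position; "tool_rot": TCP orientation; "force": force on the tool from outside, world axes, zero at the start; "torque": the same for the moment, N m; "width": finger opening in mm; "gripper_force": force on a finger pad.
Only numpy, scipy, OpenCV 4.12 (cv2) and the standard library are available. Lean on these libraries where they do the work, as an engineer would, in place of code of your own. Each camera call takes 0.05 s, during which the arm holds its last target. There are 200 camera calls.

## Working session

There is one attempt and no reset: what is moved stays moved. The work goes in short steps, Python scripts to look and compute and a tool call to move; the robot and the scene stay as the last step left them, time stands still between calls to the robot, and variables do not carry over. Pictures are saved under pics/ and viewed, at most 10 in all, crops included, and the job is handed in when it is done.

Besides the shell and the picture viewer there is one more tool, called in YAML: its name, and indented under it one key for each argument. carry_out: Moves the arm, as the interface text tells. Its arguments: {"type":"object","properties":{"moves":{"type":"array","items":{"type":"object","properties":{"tx":{"type":"number","minimum":-1,"maximum":1},"ty":{"type":"number","minimum":-1,"maximum":1},"tz":{"type":"number","minimum":-1,"maximum":1},"twist":{"type":"number","minimum":-1,"maximum":1},"fingers":{"type":"number"}}}}},"required":["moves"]}

```bash
mkdir -p pics; ls
cat > h.py <<'E'
import numpy as np, cv2
from cell import ctrl, eyes, job
def K(im):
    f=im["color"].shape[0]/2/np.tan(np.radians(im["fovy"])/2)
    return np.array([[f,0,im["cx"]],[0,f,im["cy"]],[0,0,1]]),np.array([im["k1"],0,0,0,0.])
def ray(im,uv):
    k,d=K(im); s=cv2.undistortPoints(np.float64(uv).reshape(-1,1,2),k,d).reshape(-1,2)
    T=np.array(im["world_from_camera"]); v=np.c_[s[:,0],-s[:,1],-np.ones(len(s))]@T[:3,:3].T
    return T[:3,3],v
def onz(im,uv,z):
    o,v=ray(im,uv); return o+v*((z-o[2])/v[:,2])[:,None]
def tri(ia,a,ib,b):
    out=[]
    for p,q in zip(np.reshape(a,(-1,2)),np.reshape(b,(-1,2))):
        o1,v1=ray(ia,p);o2,v2=ray(ib,q);v1=v1[0];v2=v2[0]
        t=np.linalg.lstsq(np.c_[v1,-v2],o2-o1,rcond=None)[0]
        x,y=o1+t[0]*v1,o2+t[1]*v2; out.append([*((x+y)/2),np.linalg.norm(x-y)])
    return np.array(out)
def proj(im,P):
    k,d=K(im);T=np.linalg.inv(np.array(im["world_from_camera"]));c=np.reshape(P,(-1,3))@T[:3,:3].T+T[:3,3]
    return cv2.projectPoints(c*[1,-1,-1],np.zeros(3),np.zeros(3),k,d)[0].reshape(-1,2)
E
python3 - <<'E'
from h import *
import pickle
np.set_printoptions(suppress=True,precision=3)
d={n:eyes.get_image(n) for n in("scene","top")}
pickle.dump(d,open("im0.pkl","wb"))
for n,i in d.items():
    print(n,i["fovy"],i["cx"],i["cy"],i["k1"],np.array(i["world_from_camera"]))
    cv2.imwrite(f"pics/{n}0.png",cv2.resize(i["color"],(800,600),interpolation=cv2.INTER_CUBIC))
print(ctrl.read_state())
E
```

```text
pics
scene 57.6344573796238 252.16775820492998 194.3734676925783 -0.021015123022546614 [[ -0.865   0.372  -0.336 232.723]
 [ -0.501  -0.642   0.581 307.949]
 [  0.001   0.671   0.742 691.736]
 [  0.      0.      0.      1.   ]]
top 45.66225096097964 254.23672682907318 184.78919338701684 0.0004147760786499147 [[  -0.007    0.994   -0.112  419.06 ]
 [  -1.      -0.004    0.025 -181.778]
 [   0.025    0.112    0.993 1149.814]
 [   0.       0.       0.       1.   ]]
{'clock': 0.1, 'qpos': array([-1.407,  0.629,  0.038,  1.518, -0.027,  0.996, -0.02 ]), 'qd': array([-0.   , -0.002, -0.001, -0.002,  0.   , -0.   ,  0.001]), 'tau': array([  0.004, -56.454,   1.231, -19.398,   0.011,   0.005,  -0.   ]), 'eef_pos': array([147.879, 632.398, 241.468]), 'tool_rot': array([-3.14 , -0.   ,  2.912]), 'force': array([ 0.157, -0.57 ,  0.777]), 'torque': array([ 0.018,  0.006, -0.036]), 'gripper_force': 0.0, 'width': 85.10066591617799}
```

View pics/scene0.png

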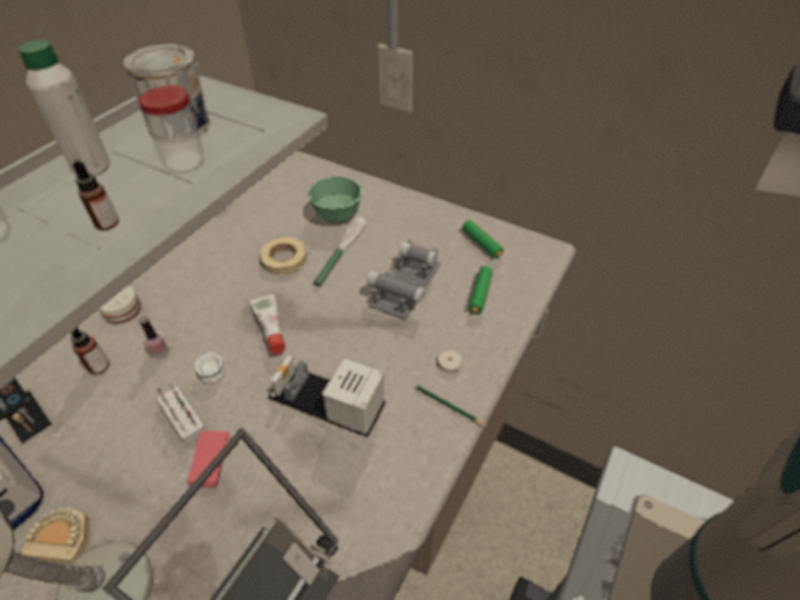

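View pics/top0.png

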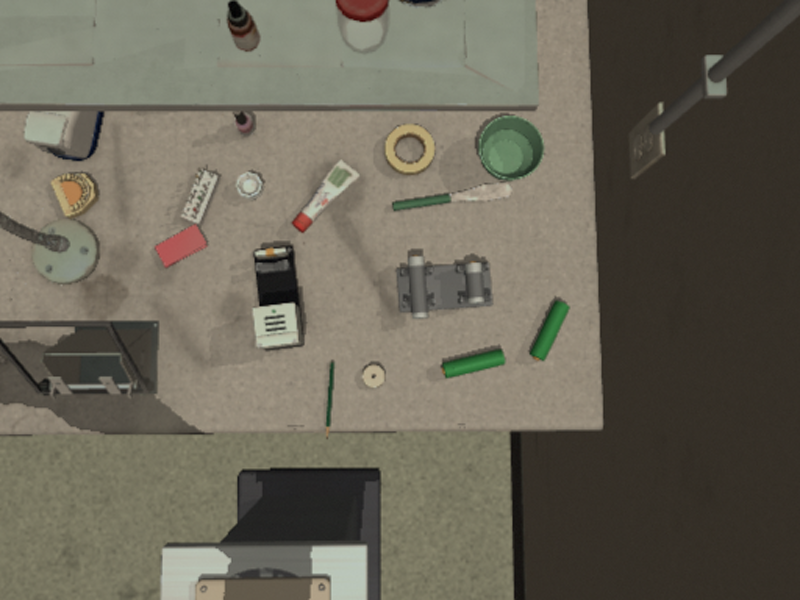

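The scene view shows the rack at about (400,280) and the charger at about (330,390). The top view shows the long cell in the left groove at about (418,285), nub far, and the charger at about (278,295) with its hood near the robot. I'll crop closer for measuring.

Run:
```python
from h import *
import pickle
d=pickle.load(open("im0.pkl","rb"))
def crop(n,u0,v0,u1,v1,s):
    c=cv2.resize(d[n]["color"][v0:v1,u0:u1],None,fx=s,fy=s,interpolation=cv2.INTER_CUBIC)
    for u in range(-(-u0//10)*10,u1,10): cv2.putText(c,str(u),((u-u0)*s,8),0,.3,(0,0,255)); cv2.line(c,((u-u0)*s,10),((u-u0)*s,14),(0,0,255))
    for v in range(-(-v0//10)*10,v1,10): cv2.putText(c,str(v),(0,(v-v0)*s),0,.3,(0,0,255))
    return c
a=crop("top",155,150,201,228,7); b=crop("top",248,155,320,209,6)
o=np.zeros((560,790,3),np.uint8); o[:a.shape[0],:a.shape[1]]=a; o[:b.shape[0],340:340+b.shape[1]]=b; cv2.imwrite("pics/tc.png",o)
c=crop("scene",165,145,290,285,4); cv2.imwrite("pics/sc.png",c)
```

```text
(no output)
```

View pics/tc.png

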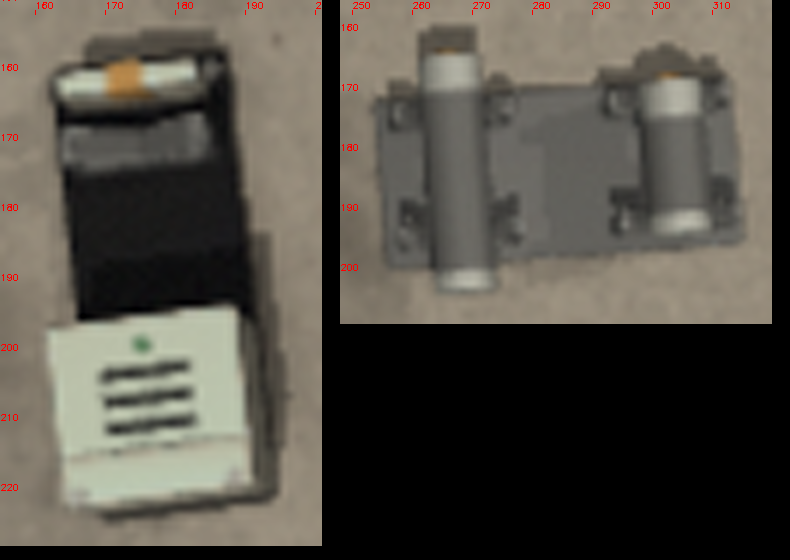

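View pics/sc.png

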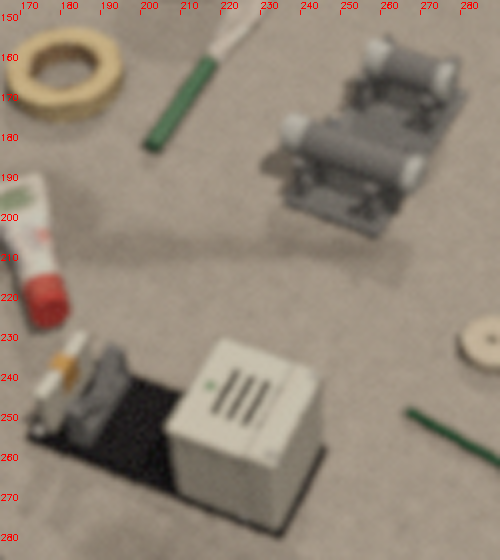

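```bash
cat > m.py <<'E'
from h import *
import pickle
np.set_printoptions(suppress=True,precision=1)
d=pickle.load(open("im0.pkl","rb")); T=d["top"];S=d["scene"]
f=lambda p,s,u,v:(np.array(p,float)+.5)/s-.5+[u,v]
tc=lambda p:f(p,7,155,150); tr=lambda p:f(np.array(p)-[340,0],6,248,155); sc=lambda p:f(p,4,165,145)
A=tc([(47,328),(238,306),(254,435),(66,457),(57,97),(205,78)]); B=sc([(167,427),(224,338),(320,372),(272,465),(44,402),(92,340)])
P=tri(T,A,S,B); print("charger pts z 78 x4, 46 x2\n",P)
q=P[:4,:2]
print("edge lens",[np.linalg.norm(q[i]-q[(i+1)%4]) for i in range(4)])
# on known heights
R=onz(T,A[:4],78); W=onz(T,A[4:],46); R2=onz(S,B[:4],78);W2=onz(S,B[4:],46)
print("top",R[:,:2],W[:,:2],"\nscene",R2[:,:2],W2[:,:2])
for R_,W_ in((R,W),(R2,W2)):
    h=R_[:2].mean(0)[:2];w=W_.mean(0)[:2];v=w-h;print("hood->wall len(83)",np.linalg.norm(v),"yaw",np.degrees(np.arctan2(v[1],v[0])),"side yaw",np.degrees(np.arctan2(*(R_[0]-R_[3]+R_[1]-R_[2])[1::-1])),"front yaw",np.degrees(np.arctan2(*(R_[0]-R_[1])[1::-1]))-90,"origin",h+v/np.linalg.norm(v)*32)
def line(t,s):
    def pl(im,p): o,v=ray(im,p); return o,np.cross(v[0],v[1])
    o1,n1=pl(T,t);o2,n2=pl(S,s);D=np.cross(n1,n2);D/=np.linalg.norm(D);D*=np.sign(D[0])
    X=np.linalg.solve(np.array([n1,n2,D]),[n1@o1,n2@o2,D@np.array([570,-100,38])]);return X,D
X,D=line(tr([(453,90),(466,270)]),sc([(297,131),(410,170)]))
print("cell axis",X,D,"yaw",np.degrees(np.arctan2(D[1],D[0])))
E=onz(T,tr([(447,53),(468,291)]),38); print("cell ends top z38",E, onz(T,tr([(447,53),(468,285)]),51))
E2=onz(S,sc([(283,127),(426,174)]),38); print("scene",E2, np.linalg.norm(E[0]-E[1]),np.linalg.norm(E2[0]-E2[1]))
E
python3 m.py
```

```text
charger pts z 78 x4, 46 x2
 [[513.9  10.5  74.4   1.3]
 [521.1 -53.4  72.3   0.9]
 [472.  -61.3  67.   11.9]
 [464.2   1.4  67.1  13.5]
 [598.3  14.7  39.7   1.7]
 [605.5 -36.4  32.9   0.5]]
edge lens [np.float64(64.23983030635401), np.float64(49.798068234405356), np.float64(63.135436764510864), np.float64(50.54676708670445)]
top [[513.1   9.5]
 [520.2 -54.3]
 [476.8 -60. ]
 [469.8   2.5]] [[596.6  13.1]
 [603.1 -38.2]] 
scene [[512.9  12.5]
 [518.9 -49.9]
 [462.2 -56.8]
 [453.9   4.3]] [[595.6  17.9]
 [598.4 -29.4]]
hood->wall len(83) 83.79072501243239 yaw 6.70442047444561 side yaw 8.371642336086696 front yaw 6.377087275609284 origin [548.4 -18.6]
hood->wall len(83) 82.08707023347993 yaw 9.071907414768555 side yaw 7.428082647791925 front yaw 5.517098082338279 origin [547.5 -13.7]
cell axis [ 578.5 -240.5   36.9] [ 1.   0.1 -0. ] yaw 3.471583371249447
cell ends top z38 [[ 597.2 -237.9   38. ]
 [ 499.  -245.5   38. ]] [[ 595.1 -237.2   51. ]
 [ 500.5 -244.8   51. ]]
scene [[ 599.5 -237.2   38. ]
 [ 497.5 -247.    38. ]] 98.43242499601902 102.44810305212349
```

The crops show the long cell axis from about (453,90) to (466,270) in the top crop. The hood roof's front edge runs (47,328)-(238,306), and the end wall lies at y 60-100. The measured heights check out: cell axis 36.9 mm (expected 38) and roof about 74 mm (expected 78). Before moving I need the height of the dark frame on the left, and the roof's back edge.

Run:
```python
from m import *
g=lambda p:(np.array(p,float)+.5)*.64-.5
print("---frame",tri(T,g([(157,322),(157,392),(157,322)]),S,g([(241,433),(330,545),(330,545)])))
print("lampbase",tri(T,g([(65,243)]),S,g([(85,575)])))
print("roof back",tri(T,tc([(66,507),(252,488)]),S,sc([(272,465),(320,372)])))
print("shelf edge",tri(T,g([(537,107)]),S,g([(326,122)])))
print(ctrl.tips_ahead)
# tool axes
from scipy.spatial.transform import Rotation as Ro
s=ctrl.read_state();print(Ro.from_euler("xyz",s["tool_rot"]).as_matrix())
```

```text
charger pts z 78 x4, 46 x2
 [[513.9  10.5  74.4   1.3]
 [521.1 -53.4  72.3   0.9]
 [472.  -61.3  67.   11.9]
 [464.2   1.4  67.1  13.5]
 [598.3  14.7  39.7   1.7]
 [605.5 -36.4  32.9   0.5]]
edge lens [np.float64(64.23983030635401), np.float64(49.798068234405356), np.float64(63.135436764510864), np.float64(50.54676708670445)]
top [[513.1   9.5]
 [520.2 -54.3]
 [476.8 -60. ]
 [469.8   2.5]] [[596.6  13.1]
 [603.1 -38.2]] 
scene [[512.9  12.5]
 [518.9 -49.9]
 [462.2 -56.8]
 [453.9   4.3]] [[595.6  17.9]
 [598.4 -29.4]]
hood->wall len(83) 83.79072501243239 yaw 6.70442047444561 side yaw 8.371642336086696 front yaw 6.377087275609284 origin [548.4 -18.6]
hood->wall len(83) 82.08707023347993 yaw 9.071907414768555 side yaw 7.428082647791925 front yaw 5.517098082338279 origin [547.5 -13.7]
cell axis [ 578.5 -240.5   36.9] [ 1.   0.1 -0. ] yaw 3.471583371249447
cell ends top z38 [[ 597.2 -237.9   38. ]
 [ 499.  -245.5   38. ]] [[ 595.1 -237.2   51. ]
 [ 500.5 -244.8   51. ]]
scene [[ 599.5 -237.2   38. ]
 [ 497.5 -247.    38. ]] 98.43242499601902 102.44810305212349
---frame [[499.4 133.3 172.9  36.2]
 [393.8 159.2  52.8  15.1]
 [457.7 161.3  -8.5  84.5]]
lampbase [[626.2 322.   23.4  13.8]]
roof back [[453.9   3.   75.9   1.6]
 [461.  -58.5  76.5   3.9]]
shelf edge [[ 784.3 -403.2  189.6    1.8]]
11.0
[[-1.   0.2 -0. ]
 [ 0.2  1.  -0. ]
 [ 0.  -0.  -1. ]]
```

carry_out:
  moves:
    - {"tz": -0.15}
    - {"tz": -0.15}
    - {"tx": -0.137,"ty": -0.099}
    - {"tx": -0.137,"ty": -0.099}
    - {"tx": -0.137,"ty": -0.099}
    - {"tx": -0.137,"ty": -0.099}
    - {"tx": -0.137,"ty": -0.099}
    - {"tx": -0.137,"ty": -0.099}
    - {"tx": -0.137,"ty": -0.099}
    - {"tx": -0.137,"ty": -0.099}
    - {"tx": -0.137,"ty": -0.099}
    - {"tx": -0.137,"ty": -0.099}

```text
validation failed for argument at $.mo...
```

carry_out:
  moves:
    - {"tx": 0,"ty": 0,"tz": -0.15,"twist": 0,"fingers": 1}
    - {"tx": 0,"ty": 0,"tz": -0.15,"twist": 0,"fingers": 1}
    - {"tx": -0.137,"ty": -0.099,"tz": 0,"twist": 0,"fingers": 1}
    - {"tx": -0.137,"ty": -0.099,"tz": 0,"twist": 0,"fingers": 1}
    - {"tx": -0.137,"ty": -0.099,"tz": 0,"twist": 0,"fingers": 1}
    - {"tx": -0.137,"ty": -0.099,"tz": 0,"twist": 0,"fingers": 1}
    - {"tx": -0.137,"ty": -0.099,"tz": 0,"twist": 0,"fingers": 1}
    - {"tx": -0.137,"ty": -0.099,"tz": 0,"twist": 0,"fingers": 1}
    - {"tx": -0.137,"ty": -0.099,"tz": 0,"twist": 0,"fingers": 1}
    - {"tx": -0.137,"ty": -0.099,"tz": 0,"twist": 0,"fingers": 1}
    - {"tx": -0.137,"ty": -0.099,"tz": 0,"twist": 0,"fingers": 1}
    - {"tx": -0.137,"ty": -0.099,"tz": 0,"twist": 0,"fingers": 1}

```text
clock: 1.6
eef_pos: [481.2, 248.7, 332.0]
tool_rot: [-3.141, -0.001, 2.912]
force: [0.8, 0.4, -0.5]
width: 85.4
gripper_force: 0.0
```

carry_out:
  moves:
    - {"tx": 0,"ty": 0,"tz": 0,"twist": -0.0485,"fingers": 1}
    - {"tx": 0,"ty": 0,"tz": 0,"twist": -0.0485,"fingers": 1}
    - {"tx": -0.01,"ty": -0.165,"tz": 0,"twist": 0,"fingers": 1}
    - {"tx": -0.01,"ty": -0.165,"tz": 0,"twist": 0,"fingers": 1}
    - {"tx": -0.01,"ty": -0.165,"tz": 0,"twist": 0,"fingers": 1}
    - {"tx": -0.01,"ty": -0.165,"tz": 0,"twist": 0,"fingers": 1}
    - {"tx": -0.01,"ty": -0.165,"tz": 0,"twist": 0,"fingers": 1}
    - {"tx": -0.01,"ty": -0.165,"tz": 0,"twist": 0,"fingers": 1}
    - {"tx": -0.01,"ty": -0.165,"tz": 0,"twist": 0,"fingers": 1}
    - {"tx": -0.01,"ty": -0.165,"tz": 0,"twist": 0,"fingers": 1}
    - {"tx": -0.01,"ty": -0.165,"tz": 0,"twist": 0,"fingers": 1}
    - {"tx": -0.01,"ty": -0.165,"tz": 0,"twist": 0,"fingers": 1}

```text
clock: 3.1
eef_pos: [547.4, -242.6, 331.9]
tool_rot: [3.141, -0.001, -3.066]
force: [0.6, 0.2, -0.7]
width: 85.2
gripper_force: 0.0
```

carry_out:
  moves:
    - {"tx": 0,"ty": 0,"tz": 0.19,"twist": 0,"fingers": 1}
    - {"tx": 0,"ty": 0,"tz": 0.19,"twist": 0,"fingers": 1}
    - {"tx": 0,"ty": 0,"tz": 0.19,"twist": 0,"fingers": 1}
    - {"tx": 0,"ty": 0,"tz": 0.19,"twist": 0,"fingers": 1}
    - {"tx": 0,"ty": 0,"tz": 0.14,"twist": 0,"fingers": 0.8}
    - {"tx": 0,"ty": 0,"tz": 0.1,"twist": 0,"fingers": 0.6}
    - {"tx": 0,"ty": 0,"tz": 0,"twist": 0,"fingers": 0.5}

```text
clock: 3.98
eef_pos: [545.4, -240.3, 29.8]
tool_rot: [3.139, -0.005, -3.067]
force: [-1.2, -0.4, 0.2]
width: 42.4
gripper_force: 0.0
```

Run:
```python
from h import *
a=eyes.get_image("top")["color"][140:225,240:325];b=eyes.get_image("scene")["color"][140:225,205:290]
cv2.imwrite("pics/g1.png",np.hstack([cv2.resize(x,(390,390),interpolation=cv2.INTER_CUBIC) for x in(a,b)]))
```

```text
(no output)
```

View pics/g1.png

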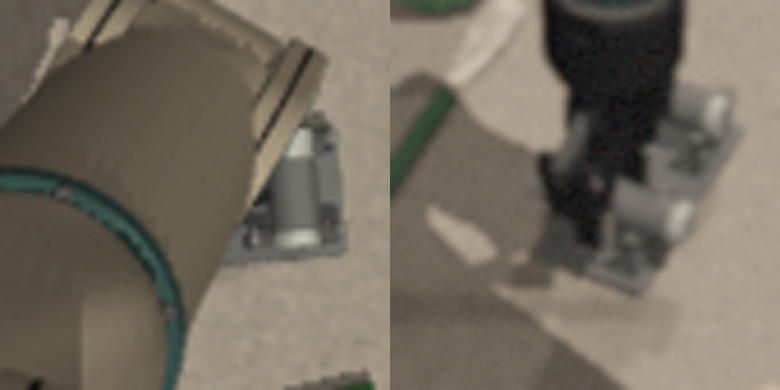

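The gripper straddles the long cell (scene crop around 600,210), and the short cell is clear of it. Closing, then lifting.

carry_out:
  moves:
    - {"tx": 0,"ty": 0,"tz": 0,"twist": 0,"fingers": 0.3}
    - {"tx": 0,"ty": 0,"tz": 0,"twist": 0,"fingers": 0}
    - {"tx": 0,"ty": 0,"tz": 0,"twist": 0,"fingers": 0}
    - {"tx": 0,"ty": 0,"tz": 0,"twist": 0,"fingers": 0}

```text
clock: 4.58
eef_pos: [548.5, -240.2, 34.2]
tool_rot: [3.141, 0.002, -3.066]
force: [-1.2, 3.4, 6.6]
width: 24.3
gripper_force: 58.7
```

carry_out:
  moves:
    - {"tx": 0,"ty": 0,"tz": -0.05,"twist": 0,"fingers": 0}
    - {"tx": 0,"ty": 0,"tz": -0.15,"twist": 0,"fingers": 0}
    - {"tx": 0,"ty": 0,"tz": -0.15,"twist": 0,"fingers": 0}
    - {"tx": 0,"ty": 0,"tz": -0.05,"twist": 0,"fingers": 0}

```text
clock: 5.08
eef_pos: [549.2, -242.8, 156.4]
tool_rot: [-3.138, 0.006, -3.067]
force: [0.6, -0.3, -0.7]
width: 24.1
gripper_force: 59.0
```

carry_out:
  moves:
    - {"tx": 0.075,"ty": 0.146,"tz": 0,"twist": -0.014,"fingers": 0}
    - {"tx": 0.075,"ty": 0.146,"tz": 0,"twist": 0,"fingers": 0}
    - {"tx": 0.075,"ty": 0.146,"tz": 0,"twist": 0,"fingers": 0}
    - {"tx": 0.075,"ty": 0.146,"tz": 0,"twist": 0,"fingers": 0}
    - {"tx": 0.075,"ty": 0.146,"tz": 0,"twist": 0,"fingers": 0}
    - {"tx": 0,"ty": 0,"tz": 0.1,"twist": 0,"fingers": 0}
    - {"tx": 0,"ty": 0,"tz": 0,"twist": 0,"fingers": 0}

```text
clock: 5.95
eef_pos: [410.4, -35.7, 121.5]
tool_rot: [3.141, -0.003, -3.022]
force: [-0.3, -0.7, -0.2]
width: 24.0
gripper_force: 59.1
```

Run:
```python
from h import *
a=eyes.get_image("top")["color"][150:250,125:225];b=eyes.get_image("scene")["color"][185:335,160:310]
cv2.imwrite("pics/g2.png",np.hstack([cv2.resize(x,(s,400 if s==400 else 400),interpolation=cv2.INTER_CUBIC) for x,s in((a,390),(b,400))]))
```

```text
(no output)
```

View pics/g2.png

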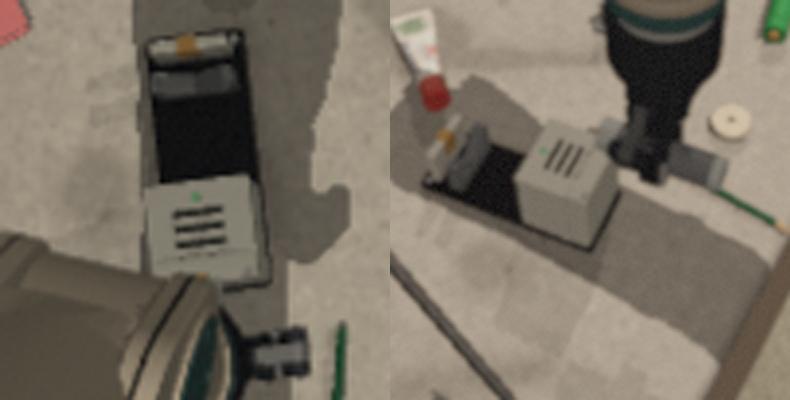

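The cell is held with its nub toward the hood's back edge (scene crop: cell from 600,130 to 720,170). I'll go forward 14 mm, then press the nub end down on the roof to tip it.

carry_out:
  moves:
    - {"tx": -0.047,"ty": 0,"tz": 0,"twist": 0,"fingers": 0}
    - {"tx": 0,"ty": 0,"tz": 0.1,"twist": 0,"fingers": 0}
    - {"tx": 0,"ty": 0,"tz": 0.01,"twist": 0,"fingers": 0}
    - {"tx": 0,"ty": 0,"tz": 0.007,"twist": 0,"fingers": 0}
    - {"tx": 0,"ty": 0,"tz": 0,"twist": 0,"fingers": 0}

```text
clock: 6.68
eef_pos: [426.4, -34.6, 88.4]
tool_rot: [-3.141, 0.002, -3.023]
force: [-0.9, -1.1, 5.1]
width: 24.2
gripper_force: 59.8
```

carry_out:
  moves:
    - {"tx": 0,"ty": 0,"tz": 0.01,"twist": 0,"fingers": 0}
    - {"tx": 0,"ty": 0,"tz": 0.01,"twist": 0,"fingers": 0}
    - {"tx": 0,"ty": 0,"tz": 0.01,"twist": 0,"fingers": 0}
    - {"tx": 0,"ty": 0,"tz": 0,"twist": 0,"fingers": 0}

```text
clock: 7.18
eef_pos: [424.3, -34.9, 79.6]
tool_rot: [3.141, -0.002, -3.024]
force: [-5.8, -0.3, 11.7]
width: 24.2
gripper_force: 63.5
```

Run:
```python
from h import *
import pickle
d={n:eyes.get_image(n) for n in("scene","top")}; pickle.dump(d,open("im3.pkl","wb"))
b=d["scene"]["color"][185:305,190:310]
cv2.imwrite("pics/g3.png",cv2.resize(b,(600,600),interpolation=cv2.INTER_CUBIC))
```

```text
(no output)
```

View pics/g3.png

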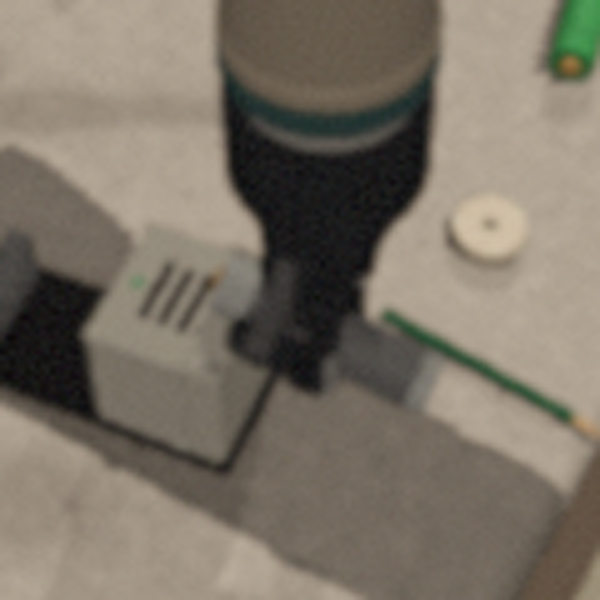

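```bash
cat > tilt.py <<'E'
from h import *
def tilt(im,uv,p,yaw):
    c,s=np.cos(yaw),np.sin(yaw); n=np.array([-s,c,0]); o,v=ray(im,uv)
    X=o+v*((n@(np.array(p)-o))/(v@n))[:,None]; D=X[1]-X[0]
    return X,np.linalg.norm(D),np.degrees(np.arctan2(D[2],D[:2]@[c,s]))
E
python3 - <<'E'
from tilt import *
import pickle
np.set_printoptions(suppress=True,precision=1)
d=pickle.load(open("im3.pkl","rb"))
uv=(np.array([(425,383),(219,275)])+.5)/5-.5+[190,185]
print(tilt(d["scene"],uv,[424.3,-34.9,80],np.pi-3.023))
E
```

```text
(array([[381.1, -40. ,  73.7],
       [472.2, -29.2,  97.9]]), np.float64(94.89517913733576), np.float64(14.826146526552096))
```

carry_out:
  moves:
    - {"tx": 0,"ty": 0,"tz": 0.008,"twist": 0,"fingers": 0}
    - {"tx": 0,"ty": 0,"tz": 0,"twist": 0,"fingers": 0}
    - {"tx": 0,"ty": 0,"tz": -0.08,"twist": 0,"fingers": 0}
    - {"tx": 0,"ty": 0,"tz": -0.08,"twist": 0,"fingers": 0}
    - {"tx": -0.12,"ty": 0.007,"tz": 0,"twist": 0,"fingers": 0}
    - {"tx": -0.125,"ty": 0,"tz": 0,"twist": 0,"fingers": 0}
    - {"tx": -0.125,"ty": 0,"tz": 0,"twist": 0,"fingers": 0}
    - {"tx": -0.125,"ty": 0,"tz": 0,"twist": 0,"fingers": 0}
    - {"tx": 0,"ty": 0,"tz": 0.1,"twist": 0,"fingers": 0}
    - {"tx": 0,"ty": 0,"tz": 0,"twist": 0,"fingers": 0}

```text
clock: 8.52
eef_pos: [571.3, -14.6, 92.9]
tool_rot: [3.141, -0.004, -3.023]
force: [-1.1, 0.8, -0.9]
width: 24.6
gripper_force: 63.2
```

Run:
```python
from h import *
import pickle
d={n:eyes.get_image(n) for n in("scene","top")}; pickle.dump(d,open("im4.pkl","wb"))
b=d["scene"]["color"][180:290,160:260];a=d["top"]["color"][150:230,140:210]
o=np.hstack([cv2.resize(b,(500,550),interpolation=cv2.INTER_CUBIC),np.pad(cv2.resize(a,(280,320),interpolation=cv2.INTER_CUBIC),((0,230),(0,0),(0,0)))])
cv2.imwrite("pics/g4.png",o)
print(ctrl.read_state()["eef_pos"],ctrl.read_state()["force"])
```

```text
[572.57202659 -14.92542581  94.61240258] [ 0.48222722  0.53273868 -0.93096543]
```

View pics/g4.png

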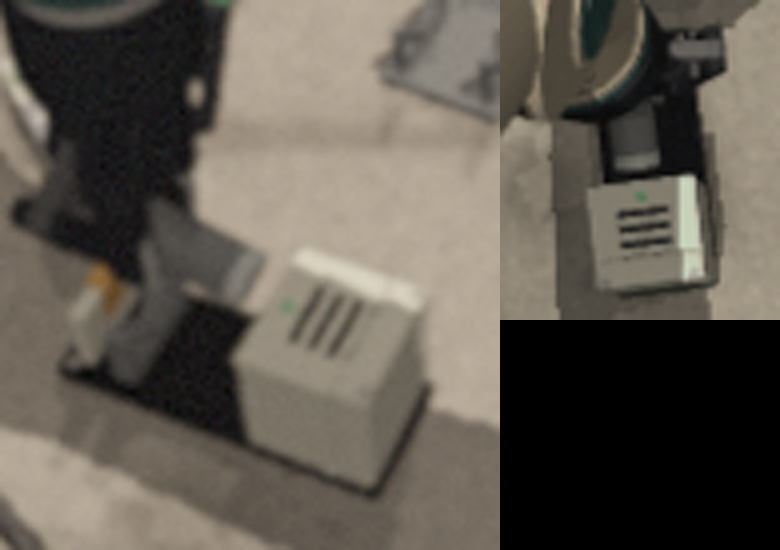

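Run:
```python
from tilt import *
import pickle
np.set_printoptions(suppress=True,precision=1)
d=pickle.load(open("im4.pkl","rb"));T=d["top"];S=d["scene"]
# column edges by gradient in top image
g=cv2.cvtColor(T["color"],cv2.COLOR_BGR2GRAY).astype(int)
for r in(178,182,186,190,191): print(r,g[r,162:192])
for r in(196,198,200): print(r,g[r,158:196])
f=lambda p:(np.array(p)+.5)/5-.5+[160,180]
print(tilt(S,f([(246,276),(165,228)]),[572.5,-14.9,95],np.pi-3.023))
```

```text
178 [ 14  14  13  13  11  10  15  11  20  37  50  51  50  50  51  55  37  15
  15  16  16  15  18  16  15  18  15  50 100 132]
182 [ 73  68  47  17  19  36  50  55  57  63  67  67  66  66  65  61  49  20
  15  16  17  15  16  17  16  16  19  30  75 128]
186 [78 76 65 21 15 25 43 52 57 63 65 66 67 67 65 63 56 36 15 18 18 12 18 17
 16 17 15 14 40 74]
190 [ 85  72  67  35  18  17  45  77  87  95 102 106 111 111 107 102  95  79
  23  16  17  14  15  18  17  18  16  17  25  50]
191 [ 85  71  65  42  15  15  43  81  88  96 103 106 110 108  94  73  65  45
  19  17  14  16  16  17  17  18  16  17  20  45]
196 [ 80  80  80  82  80  74  85 103 104 106 106 109 111 111 115 123 125 124
 124 125 124 124 124 124 124 124 149 202 202 201 176  74  71  48  62  75
  91 125]
198 [ 79  79  79  92 125 123 123 123 123 123 123 124 124 124 125 121 111 111
 119 123 124 124 124 124 124 124 150 201 201 202 178  86  82  61  52  75
  93 131]
200 [ 82  81  76  91 121 123 123 123 123 123 123 124 123 124 124 124 119 115
 119 123 123 124 123 124 124 124 149 202 202 203 184 100  85  76  49  75
  81 106]
(array([[528.6, -20.1,  86.1],
       [565.6, -15.7, 100.2]]), np.float64(39.86106184252004), np.float64(20.638026440559933))
```

Top-image rows put the cell's centre at column 173.6 and the charger's centreline at 173.7, so the cell is laterally aligned. Its flat end is at charger x of about -20 and z of about 86. I'll lower it and slide it in under the hood.

carry_out:
  moves:
    - {"tx": 0,"ty": 0,"tz": 0.056,"twist": 0,"fingers": 0}
    - {"tx": 0,"ty": 0,"tz": 0.056,"twist": 0,"fingers": 0}
    - {"tx": 0,"ty": 0,"tz": 0,"twist": 0,"fingers": 0}
    - {"tx": 0.02,"ty": 0,"tz": 0.012,"twist": 0,"fingers": 0}
    - {"tx": 0.02,"ty": 0,"tz": 0.012,"twist": 0,"fingers": 0}
    - {"tx": 0.02,"ty": 0,"tz": 0.012,"twist": 0,"fingers": 0}
    - {"tx": 0,"ty": 0,"tz": 0,"twist": 0,"fingers": 0}

```text
clock: 9.5
eef_pos: [555.9, -16.8, 49.8]
tool_rot: [-3.141, 0.002, -3.023]
force: [3.6, -0.3, 0.2]
width: 24.2
gripper_force: 63.4
```

carry_out:
  moves:
    - {"tx": 0.015,"ty": 0,"tz": 0.003,"twist": 0,"fingers": 0}
    - {"tx": 0.015,"ty": 0,"tz": 0.003,"twist": 0,"fingers": 0}
    - {"tx": 0,"ty": 0,"tz": 0,"twist": 0,"fingers": 0}

```text
clock: 9.88
eef_pos: [547.4, -17.8, 48.1]
tool_rot: [-3.141, 0.003, -3.023]
force: [6.5, 0.3, 1.4]
width: 24.1
gripper_force: 63.5
```

Run:
```python
from h import *
import pickle
d={n:eyes.get_image(n) for n in("scene","top")}; pickle.dump(d,open("im5.pkl","wb"))
b=d["scene"]["color"][190:280,160:260]
cv2.imwrite("pics/g5.png",cv2.resize(b,(660,594),interpolation=cv2.INTER_CUBIC))
print(ctrl.read_state()["eef_pos"],ctrl.read_state()["force"])
```

```text
[547.7545347  -17.78024338  48.08426717] [ 6.94475517 -0.07840318  1.19643455]
```

View pics/g5.png

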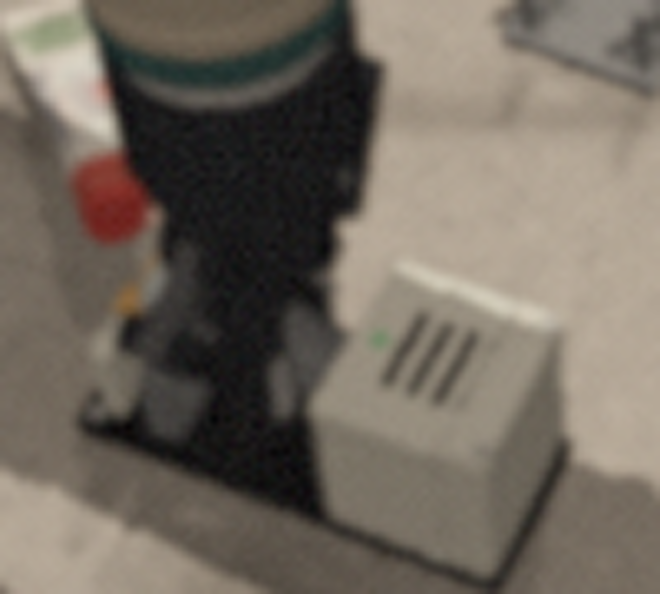

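The cell is in under the hood, with spring force of about 6.7 N and the nub end still over the wall (about 150,275). I'll push about 6.5 mm more, then lower to level.

carry_out:
  moves:
    - {"tx": 0.011,"ty": 0,"tz": 0.002,"twist": 0,"fingers": 0}
    - {"tx": 0.011,"ty": 0,"tz": 0.002,"twist": 0,"fingers": 0}
    - {"tx": 0,"ty": 0,"tz": 0,"twist": 0,"fingers": 0}
    - {"tx": 0,"ty": 0,"tz": 0,"twist": 0,"fingers": 0}

```text
clock: 10.48
eef_pos: [542.6, -18.5, 47.3]
tool_rot: [-3.141, 0.006, -3.022]
force: [6.1, 1.0, 3.1]
width: 23.9
gripper_force: 63.5
```

carry_out:
  moves:
    - {"tx": 0,"ty": 0,"tz": 0.009,"twist": 0,"fingers": 0}
    - {"tx": 0,"ty": 0,"tz": 0.009,"twist": 0,"fingers": 0}
    - {"tx": 0,"ty": 0,"tz": 0,"twist": 0,"fingers": 0}

```text
clock: 10.85
eef_pos: [543.3, -17.7, 42.7]
tool_rot: [-3.142, 0.008, -3.022]
force: [6.8, 2.8, 9.8]
width: 24.7
gripper_force: 64.2
```

carry_out:
  moves:
    - {"tx": 0.012,"ty": 0,"tz": 0.004,"twist": 0,"fingers": 0}
    - {"tx": 0,"ty": 0,"tz": 0.009,"twist": 0,"fingers": 0}
    - {"tx": 0,"ty": 0,"tz": 0.006,"twist": 0,"fingers": 0}
    - {"tx": 0,"ty": 0,"tz": 0,"twist": 0,"fingers": 0}

```text
clock: 11.35
eef_pos: [542.0, -17.1, 38.1]
tool_rot: [3.141, 0.012, -3.021]
force: [9.0, 5.0, 15.9]
width: 24.3
gripper_force: 66.0
```

Run:
```python
from h import *
import pickle
d={n:eyes.get_image(n) for n in("scene","top")}; pickle.dump(d,open("im6.pkl","wb"))
b=d["scene"]["color"][215:265,160:220]; 
cv2.imwrite("pics/g6.png",cv2.resize(b,(720,600),interpolation=cv2.INTER_CUBIC))
print(ctrl.read_state()["eef_pos"],ctrl.read_state()["force"])
```

```text
[541.93429122 -17.12595949  38.09401462] [ 9.02992643  5.47523687 15.73726339]
```

View pics/g6.png

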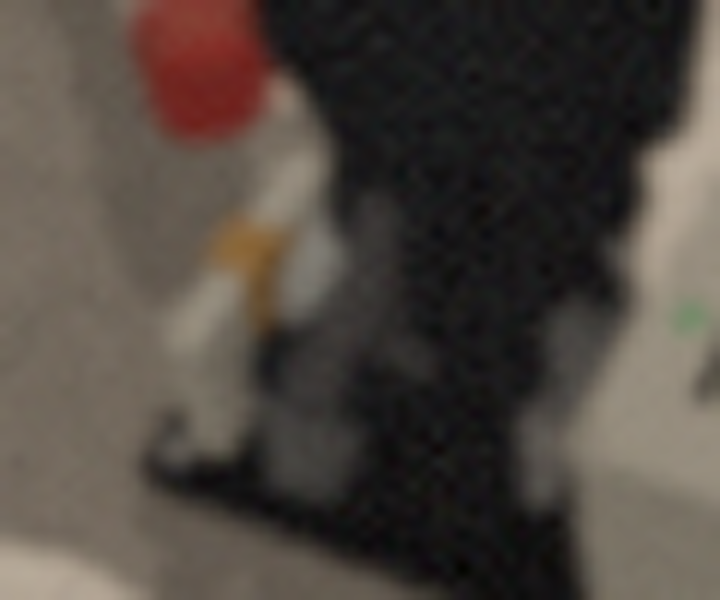

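carry_out:
  moves:
    - {"tx": 0,"ty": 0,"tz": 0.008,"twist": 0,"fingers": 0}
    - {"tx": 0,"ty": 0,"tz": 0.004,"twist": 0,"fingers": 0}
    - {"tx": 0,"ty": 0,"tz": 0,"twist": 0,"fingers": 0}

```text
clock: 11.82
eef_pos: [542.4, -17.1, 35.0]
tool_rot: [3.141, 0.013, -3.021]
force: [8.2, 5.3, 20.6]
width: 24.4
gripper_force: 67.7
```

carry_out:
  moves:
    - {"tx": 0,"ty": 0,"tz": 0.006,"twist": 0,"fingers": 0}
    - {"tx": 0,"ty": 0,"tz": 0,"twist": 0,"fingers": 0}
    - {"tx": 0,"ty": 0,"tz": 0,"twist": 0,"fingers": 0}

```text
clock: 12.2
eef_pos: [542.5, -17.0, 33.6]
tool_rot: [3.141, 0.013, -3.021]
force: [8.4, 4.3, 24.5]
width: 24.2
gripper_force: 69.0
```

Run:
```python
from h import *
np.set_printoptions(suppress=True,precision=1,linewidth=200)
S=eyes.get_image("scene"); g=cv2.cvtColor(S["color"],cv2.COLOR_BGR2GRAY).astype(int)
print("cols 176..196"); 
for r in range(226,250): print(r,g[r,176:197])
y=np.radians(6.5);e=np.array([np.cos(y),np.sin(y),0]);n=np.array([-e[1],e[0],0]);O=np.array([548.5,-18,0])
a=np.linspace(0,2*np.pi,8,endpoint=False)
for th,zc in((0,42),(5,45)):
    t=np.radians(th); ax=e*np.cos(t)+[0,0,np.sin(t)]; up=-e*np.sin(t)+[0,0,np.cos(t)]
    c=O-4*e+[0,0,zc]+47*ax
    print(th,"rim",proj(S,[c+13*(np.cos(q)*n+np.sin(q)*up) for q in a]).tolist()[:5], "nub",proj(S,[c+3*ax]))
print("wall in top",proj(S,[O+51*e+s*24*n+[0,0,46] for s in(-1,0,1)]))
```

```text
cols 176..196
226 [ 70  72  74  82  91 104 111 108 105  94  75  46  24  26  24  24  25  25  25  28  22]
227 [ 85  88  90  89  98 107 111 115 119 114  98  64  27  23  30  26  25  24  22  29  21]
228 [ 93  91  92  93  97 108 113 124 131 133 113  78  41  28  25  30  25  29  23  25  27]
229 [ 90  93  91  91  99 107 121 132 140 137 117  83  40  23  23  19  25  23  21  28  31]
230 [ 93  94  91  90  95 110 129 138 139 130 107  75  42  33  21  25  27  29  28  22  21]
231 [ 93  90  90  92  98 119 133 142 134 116  96  67  34  20  29  26  27  25  26  24  26]
232 [ 92  90  88  94 106 125 137 137 123 107  87  59  35  30  38  39  38  29  28  29  23]
233 [ 89  89  97 102 112 124 127 123 110 104  88  65  33  37  47  51  46  33  31  20  29]
234 [ 92  93  98 108 109 112 112 105 100 109 100  76  43  40  55  52  51  39  27  26  22]
235 [ 94  98 105 107 108 102  95  89 100 116 115  92  56  43  51  56  52  32  29  30  27]
236 [ 95 102 108 110 108 102  86  87 107 122 123 108  76  54  56  55  48  34  28  24  23]
237 [104 111 123 118 108  93  84  93 110 123 123 112  85  62  58  56  50  35  27  24  23]
238 [1
[... 903 characters left out ...]
111 103  94  80  55  42  45  54  64  64  59  45  39  23  22  29  22  22  26  26]
249 [107 112 105  95  82  61  53  57  61  68  65  63  45  33  33  27  29  20  17  27  24]
0 rim [[183.03983461215307, 241.37235333964946], [183.32345095455202, 237.7154046666641], [185.21334466613814, 233.62428553252238], [187.55601490393767, 231.57026971635653], [188.96207786983769, 232.70940515181763]] nub [[184.9 236.6]]
5 rim [[182.64064866511796, 239.57919474861126], [183.23876634649048, 236.0150453753037], [185.27274788074698, 231.95340156462586], [187.50263551575716, 229.85069140679101], [188.61101187582696, 230.89352214086963]] nub [[184.5 234.7]]
wall in top [[188.2 227. ]
 [182.7 234.8]
 [177.1 242.9]]
```

The silver cap at rows 234-242, columns 183-188 matches a level cell in front of the wall (predicted rim 233.6-241.4). Releasing.

carry_out:
  moves:
    - {"tx": 0,"ty": 0,"tz": -0.006,"twist": 0,"fingers": 0}
    - {"tx": 0,"ty": 0,"tz": 0,"twist": 0,"fingers": 0.35}
    - {"tx": 0,"ty": 0,"tz": 0,"twist": 0,"fingers": 0.55}
    - {"tx": 0,"ty": 0,"tz": 0,"twist": 0,"fingers": 0.6}
    - {"tx": 0,"ty": 0,"tz": 0,"twist": 0,"fingers": 0.6}
    - {"tx": 0,"ty": 0,"tz": -0.03,"twist": 0,"fingers": 0.6}
    - {"tx": 0,"ty": 0,"tz": -0.15,"twist": 0,"fingers": 0.6}
    - {"tx": 0,"ty": 0,"tz": -0.18,"twist": 0,"fingers": 0.6}
    - {"tx": 0,"ty": -0.15,"tz": -0.1,"twist": 0,"fingers": 0.6}
    - {"tx": 0,"ty": -0.18,"tz": 0,"twist": 0,"fingers": 0.6}
    - {"tx": 0,"ty": -0.18,"tz": 0,"twist": 0,"fingers": 0.6}
    - {"tx": 0,"ty": -0.18,"tz": 0,"twist": 0,"fingers": 0.6}

```text
clock: 13.75
eef_pos: [560.5, -226.1, 170.5]
tool_rot: [-3.142, 0.001, -3.022]
force: [1.5, -0.6, -0.4]
width: 51.6
gripper_force: 0.0
```

Run:
```python
from h import *
np.set_printoptions(suppress=True,precision=1,linewidth=220)
S=eyes.get_image("scene");T=eyes.get_image("top")
g=cv2.cvtColor(S["color"],cv2.COLOR_BGR2GRAY).astype(int)
print("scene cols 176..216")
for r in range(228,262,2): print(r,g[r,176:217:2])
y=np.radians(6.5);e=np.array([np.cos(y),np.sin(y),0]);n=np.array([-e[1],e[0],0]);O=np.array([548.5,-18,0])
P=[O+x*e+z*np.array([0,0,1])+s*n for x,z,s in((47,55,0),(0,55,0),(-30,55,0),(47,42,13),(0,42,13),(-25,42,13))]
print("pred level scene",proj(S,P).tolist()); print("pred top",proj(T,P).tolist())
t=cv2.cvtColor(T["color"],cv2.COLOR_BGR2GRAY).astype(int)
print("top cols 158..194")
for r in range(156,200,2): print(r,t[r,158:194])
```

```text
scene cols 176..216
228 [116 137 123 128 180 155  99 103 102 101 103 103 105 106  98 103 103 103 105 105 105]
230 [151 147 146 178 194 151 100 104 110 108 102 101 102 103 100 104 105 104 103 102 101]
232 [148 143 159 192 184 145 118 105 116 114 102 102 101  97 102 101 103 103 103 100 104]
234 [145 151 160 176 185 183 166 120 107 100  89 102 103 102 106 103 104 100 101  99 132]
236 [148 156 160 172 181 181 157 124 121 114 108 109 100  98 102 106 105 103 100 110 169]
238 [167 189 167 162 170 162 126 124 126 125 123 120 111 104 104  99 101 103 101 144 181]
240 [192 186 137 146 154 138 115 118 119 124 124 123 124 124 119 108 103  95 121 176 172]
242 [193 151 110 113 126 110  98 107 113 114 118 119 124 124 127 125 120 115 155 184 167]
244 [152 128 112  95  89  78  80  91  95 103 107 113 116 120 121 125 122 137 177 182 185]
246 [122 132 122 112 107  86  69  65  74  82  91 100 101 106 114 116 118 165 184 184 183]
248 [121 132 115  89 106  80  78  58  41  44  64  77  88  93 101 104 141 182 183 184 181]
250 [109 127  83  58  66  92 105  58  26  20  26  29  51  66  82 112 173 183 184 183 185]

[... 3595 characters left out ...]
 15  41  79  90 100 107 112 113 112 107  97  82  59  18  17  17  17  17  16  16  16  25  53  73  73]
192 [122 124 125 126 126 125 118  85  25  27  13  14  25  48  74  92  78  83  84  86  83  70  61  52  24  19  18  16  16  17  14  16  19  44  74  73]
194 [120 120 121 127 132 130 131 118  22  13   7  14  18  35  51  56  62  63  66  78  93 108 133 153 158 162 155  97  98  95  77  25  16  41  76  76]
196 [121 122 124 121 111 116 125 141 148 158 165 168 166 165 172 181 187 187 190 193 193 191 189 188 189 189 173 106 107 106  95  69  71  46  62  76]
198 [120 122 119 140 188 186 187 187 186 187 187 187 188 188 188 179 146 140 170 188 189 189 189 189 189 189 173 107 107 106  96  64  66  64  53  74]
```

The top view shows a constant-width cell on the bay's line. Its silver end is at row 163.5 (predicted 163.4) and the end wall is unobstructed, so it is level and seated. The robot is clear of everything, so I'm handing the job in.

```bash
python3 -c "
from cell import job
print(job.finish_job())"
```

```text
the job is handed in; nothing more can be done
None
```

The long cell is loaded in the charger: the last images show it level and seated against the end wall, it is released with the arm clear, the short cell was left in the rack, and the job is handed in at about 14 s (no verdict was returned).

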